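# Open the safety bottle under extraction

## Robot

A 6-joint arm with a two-finger parallel gripper is mounted at the origin on a cart in front of the work surface, level with it; the furniture and walls round the work are solid. World frame = base frame: x ahead of the robot, y to its left, z up, the work surface at z = 0. Lengths are in m, angles in rad, forces in N, time in s.
With the tool pointing down it reaches from about 0.375 to 0.9 m from the base axis. Payload 3.1 kg.
Tool frame: the origin (TCP) lies midway between the tips of the shut fingers; the grasp point (between the pads) lies 19 mm behind it (env.grip_depth is the distance from the TCP to the grasp point, in m); z points along the fingers, y is the direction in which the jaws open and shut (so a half turn about z gives the same grasp; the last joint's range is limited). The gripper opens to 87 mm and grips with 3 to 60 N. Pads are 19 mm wide; open, the fingers measure 117 mm over their backs; the gripper's body (75 mm by 190 mm) begins 51 mm behind the grasp point.
Start: joints at [1.105, 0.527, 1.433, -0, 1.181, -0.178], TCP at [0.177, 0.599, 0.223] pointing down, gripper open.
Joint ranges: [-3.08, 3.08], [-0.75, 2.2], [0.22, 2.44], [-1.43, 4.57], [0, 2.65], [-2.85, 2.85]. Speed limits (rad/s): [2.79, 2.79, 3.14, 3.14, 3.14, 3.14].

## Interface

Orientations are given as a unit quaternion [w, x, y, z].
In Python, from station import env, capture, regions_of gives the robot as it stands. Calls block until the motion is done:
- env.move_to(position, orientation): joint-space move of the TCP to a pose.
- env.movel(position, rotation=None, v=0.15, guard=None): straight line of the TCP; rotation=None keeps the orientation; v is the mean speed in m/s. With guard (N) it stops when the force on the tool has changed by that much, and returns True; else False.
- env.movej(angles): joint-space move.
- env.command_gripper(opening, squeeze=None): opening from 0.0 (shut) to 1.0 (fully open); squeeze is the grip in N (None keeps the last); returns when the fingers have stopped.
- env.wait(seconds).
- env.ik(position, orientation): joint angles nearest the present ones, or None.
- env.get_state(): the state.
- capture(name): name is "scene" or "top"; returns a dict with "img" (480x640x3 uint8, red, green, blue), "fovy" (degrees; the focal length in pixels is half the picture's height over the tangent of half this angle, whatever the lens; pixels are square), "cx", "cy" (the principal point, pixels), "D" ([k1, k2, p1, p2, k3] as OpenCV has them; the pictures are not rectified), "R" (3x3) and "t" (3): a world point X has camera coordinates R X + t. Camera axes: x right, y down, z forward; pixel columns grow to the right and rows downward; lengths in m; the calibration is good to about 2 mm. A picture is of the moment at which its call begins. There is no depth.
A pose or a line that the arm cannot do raises env.IKError and nothing moves.
- env.job_done(): hands the job in, once; it reports no verdict.
Trained networks look in a picture, given as the dict that the camera call returned (one of the last four; its "shot" number tells which), for a name from the list of things; names that differ only in an ending like _2 or _b are one class to them, and where a whole thing is asked for, a point or a joint stands for the part that bears it (a point fixed in the world has none). Each returns a list of dicts, best first, with "p" (0 to 1); they miss things now and then, are a little off and sometimes report something else, mostly with a low value. They report only what shows in the picture. A call takes as long as a camera call. They do not tell look-alikes from the thing itself.
- regions_of(name, picture): "mask" (480x640 bool, what is visible of it) and "pixel" ([column, row] in pixels, amid what is visible of it).
The state is a dict: "clock": time; "joint_pos": joint angles; "dq": joint speeds; "effort": joint torques, N m; "position": TCP position; "orientation": TCP orientation; "ft_force": force on the tool from outside, world axes, zero at the start; "ft_torque": the same for the moment, N m; "grip_width": opening from 0.0 (shut) to 1.0 (fully open).
Only numpy, scipy, OpenCV 4.12 (cv2) and the standard library are available. Lean on these libraries where they do the work, as an engineer would, in place of code of your own. Each camera call takes 0.05 s, during which the arm holds its last target.

## Task

We are about to clean the glue brush: flip the orange toggle switch on the grey fume extractor over to on, away from its fan side, and leave it on. Then open the blue bottle of brush cleaner: push its red safety cap down, keep it down while you turn it anticlockwise until it comes free, and lift it straight off. Finish while still holding the cap, level and still, a few centimetres above the open neck so that drips fall back in, with the bottle left standing in its plywood well and the tin, brush and oil can left alone.

Things in the scene. Friction and masses are not known exactly. Their poses are not given: they have to be found in the camera images.
- toggle (a joint): Over-centre toggle switch on the extractor, rad: 0 = off (leans 0.5 rad toward the extractor's front, its -x), 1.0 = on (leans 0.5 rad toward its rear, +x). A spring drives it from upright (0.5) to the nearer end and holds it there; about 2 N at the tip pushes it off its end, and past upright it snaps over by itself.
- toggle_tip (a point): Top end of the orange bat-shaped toggle: a round handle 46 mm long from pivot to this tip, 9 mm thick at the root and 15 mm thick near the tip. It moves with the toggle, by 44 mm along the extractor's x from off to on.
- toggle_pivot (a point): Pivot of the toggle, 9 mm above the extractor's top face; fixed to the extractor and with its axes: the toggle swings in the x-z plane, off toward -x, on toward +x.
- extractor: Grey bench fume extractor, fixed, a box 150 (x) x 240 (y) x 150 mm high with a round black fan guard on its front (-x) face and the toggle on top; origin at the centre of its underside, on the bench.
- cap: Red ribbed push-and-turn cap on the bottle, round, 54 mm across its ribs, 34 mm high, 40 g; origin at the centre of its underside, z up, x along its two inner lugs. White arrows on top show the opening direction: anticlockwise from above. Locked, its underside is 158 mm above the bottle's underside and its x lies along the bottle's x.
- bottle: Blue square bottle, 84 x 84 mm, body 122 mm high, sloping shoulder to 139 mm, round neck 39 mm thick (47 mm over its hooks) up to 176.5 mm; origin at the centre of its underside, z up. Loose, about 0.9 kg, standing in the well with under 1 mm of play on each side. The space round the neck below the locked cap, down to the shoulder, is 19 mm high.
- neck_rim (a point): Centre of the neck's rim, 176.5 mm above the bottle's underside. The neck's hooks hold the cap's lugs: pushed down 4 mm or more the cap clears the safety teeth, which end after 34 degrees of turn; at 65 degrees is a stop. From 53 to 65 degrees it lifts straight off (against the stop too), and is clear of the neck 19 mm up.
- well: Plywood well screwed to the bench, fixed, walls 110 x 110 mm outside and 45 mm high, foot 150 (x) x 112 mm, inner floor 8 mm above the bench, inside 85.5 mm square; origin at the centre of its underside.
- grey_tin: Open grey tin, 65 mm across, 86 mm high, loose; origin at the centre of its underside. A bystander.
- glue_brush: Flat glue brush lying on the bench, 48 x 209 x 16 mm, loose; origin under its middle, y along the handle. A bystander.
- oil_can: Small brass oil can with a thin upright spout, 74 mm across, 186 mm high, loose; origin at the centre of its underside. A bystander.
- liner (a joint): Sprung sealing disc inside the cap, m: 0 with the cap locked, 0.0055 with it pushed fully down (5.5 mm), -0.0025 with the cap off. The spring pushes the cap up with about 5.5 N locked and 9 N fully down.
There are look-alikes about, which are no part of the job. What is shaped like the cap but green is not meant.

How it is judged:
On the way, in this order (a step that is already met when the one before it is completed fails the run):
1. the extractor is switched on while the cap is still locked on the bottle (value of joint toggle above 0.85 rad and angle between the x axis of cap and the x axis of bottle, either way round below 0.35 rad and z of cap in the frame of bottle below 0.162 m), for 0.2 s.
2. the cap is pushed down at least 3 mm on the neck, against its spring (value of joint toggle above 0.85 rad and z of cap in the frame of bottle below 0.155 m and horizontal distance between cap and neck_rim below 0.006 m), for 0.1 s.
3. the cap, still down on the neck, is turned past its safety teeth (value of joint toggle above 0.85 rad and angle between the x axis of cap and the x axis of bottle, either way round above 0.8 rad and z of cap in the frame of bottle below 0.162 m and horizontal distance between cap and neck_rim below 0.006 m), for 0.05 s.
At the end, for the whole second after the job is handed in: Toggle on (over 0.85 rad); the fingers hold the cap clear of the bottle, its underside 12 to 130 mm above the neck's rim, within 25 mm of the neck's axis, level within 0.2 rad, under 20 mm/s; the bottle stands upright (0.05 rad) on the floor of its well (within 4 mm) (value of joint toggle above 0.85 rad and z of cap in the frame of neck_rim between 0.012 and 0.13 m and horizontal distance between cap and neck_rim below 0.025 m and angle between cap's own z axis and vertical below 0.2 rad and linear speed of cap below 0.02 m/s and contact force between cap and the fingers above 1 N and contact force between cap and bottle below 0.05 N and distance between bottle and well below 0.012 m and angle between bottle's own z axis and vertical below 0.05 rad); the arm keeps its last pose, push and grip.
It fails at once if the bottle is pulled up out of its well (z of bottle in the frame of well above 0.03 m).
It fails at once if the grey tin is knocked or moved by more than 3 cm (distance of grey_tin from where it was at the start of the episode above 0.03 m).
It fails at once if the glue brush is moved by more than 3 cm (distance of glue_brush from where it was at the start of the episode above 0.03 m).
It fails at once if the oil can is knocked or moved by more than 3 cm (distance of oil_can from where it was at the start of the episode above 0.03 m).
It also fails if it takes over 48 s, if anything falls off the work surface, if the arm or the gripper's body presses on something with over 40 N, if the wrist force passes 120 N, or if a joint passes its speed limit or range.

## Working session

There is one attempt and no reset: what is moved stays moved. The work goes in short steps, each a Python script; the robot and the scene stay as the last script left them, time stands still between calls to the robot, and variables do not carry over. Pictures are saved under pics/ and viewed, and the job is handed in when it is done.

```bash
ls; mkdir -p pics
python3 - <<'E'
from station import env, capture, regions_of
import cv2, numpy as np
for n in ["scene","top"]:
    c=capture(n); cv2.imwrite(f"pics/{n}0.png",c["img"][:,:,::-1])
    print(n,c["fovy"],c["cx"],c["cy"],c["D"],c["R"],c["t"])
    for k in ["toggle","cap","bottle","extractor","well","grey_tin","glue_brush","oil_can"]:
        print(k,[(round(r["p"],2),np.round(r["pixel"],1).tolist(),int(r["mask"].sum())) for r in regions_of(k,c)])
print(env.get_state())
E
```

```text
pics
scene 48.70639087030591 321.8445837517172 238.73052266963097 [-0.1430828  0.         0.         0.         0.       ] [[ 0.43579233 -0.90002106 -0.00686615]
 [-0.69282539 -0.3305786  -0.6408672 ]
 [ 0.57452418  0.28404205 -0.76762106]] [-0.23682538  0.46729962  1.01473418]
toggle [(0.37, [376.1, 193.7], 82)]
cap [(0.81, [353.5, 313.2], 524), (0.68, [256.1, 262.6], 412), (0.56, [297.9, 245.8], 560)]
bottle [(0.83, [300.8, 272.2], 1742), (0.48, [394.7, 230.7], 8006)]
extractor [(0.63, [297.4, 248.8], 579), (0.58, [396.0, 232.0], 7952)]
well [(0.9, [296.4, 296.6], 1438), (0.26, [189.1, 260.8], 745)]
grey_tin [(0.95, [223.5, 217.7], 858)]
glue_brush [(0.91, [188.6, 263.3], 814)]
oil_can [(0.93, [474.9, 318.2], 908), (0.23, [299.8, 273.5], 1733)]
top 45.909765387143885 331.4235984804807 235.20785630919073 [-0.01908454  0.          0.          0.          0.        ] [[ 0.43445963 -0.90064722  0.00891197]
 [-0.80936105 -0.39472767 -0.43488476]
 [ 0.39519555  0.18172687 -0.90044202]] [-0.24674276  0.51564316  1.64525952]
toggle []
cap [(0.77, [312.3, 252.0], 281), (0.76, [355.2, 292.0]
[... 218 characters left out ...]
 [441.7, 297.4], 468)]
{'clock': 0.9, 'joint_pos': array([ 1.10449877e+00,  5.27456683e-01,  1.43269588e+00,  2.57129944e-05,
        1.18141255e+00, -1.78503776e-01]), 'dq': array([-0.00093219,  0.00013062,  0.00090233, -0.00067164,  0.00067088,
       -0.00085242]), 'effort': array([-1.64667576e-04, -4.39993608e+01, -1.76989335e+01,  6.33640098e-02,
        5.02790697e-02, -5.02171702e-06]), 'position': array([0.17735587, 0.59928626, 0.22257635]), 'orientation': array([-6.91814985e-06,  1.43405636e-01,  9.89663995e-01,  1.68298930e-05]), 'ft_force': array([-0.32362228,  0.24161119,  0.15729492]), 'ft_torque': array([-0.06282967,  0.05040149, -0.0453007 ]), 'grip_width': 1.0019422836802534}
```

View pics/scene0.png

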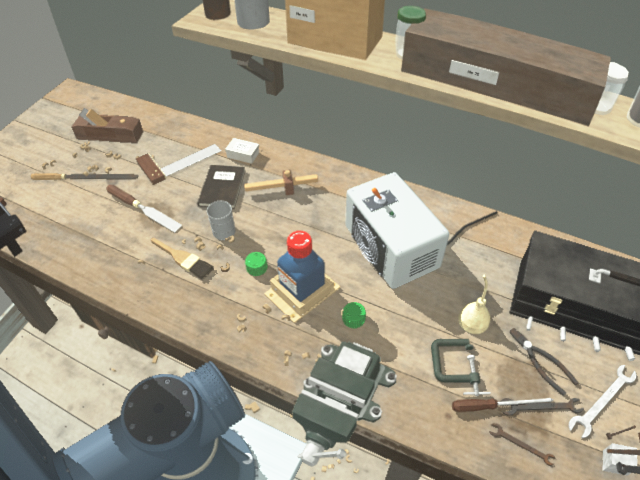

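View pics/top0.png

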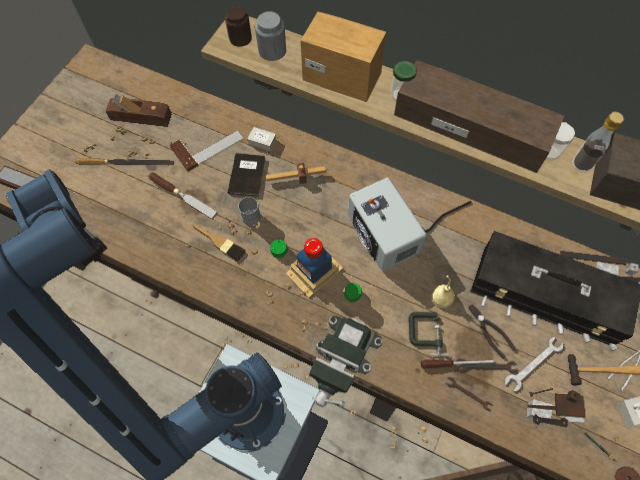

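Run:
```python
import cv2
a=cv2.imread("pics/scene0.png")[160:345,230:500]; cv2.imwrite("pics/crop_s.png",cv2.resize(a,None,fx=2.9,fy=2.9,interpolation=cv2.INTER_CUBIC))
a=cv2.imread("pics/top0.png")[170:320,250:460]; cv2.imwrite("pics/crop_t.png",cv2.resize(a,None,fx=3.8,fy=3.8,interpolation=cv2.INTER_CUBIC))
```

```text
(no output)
```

View pics/crop_s.png

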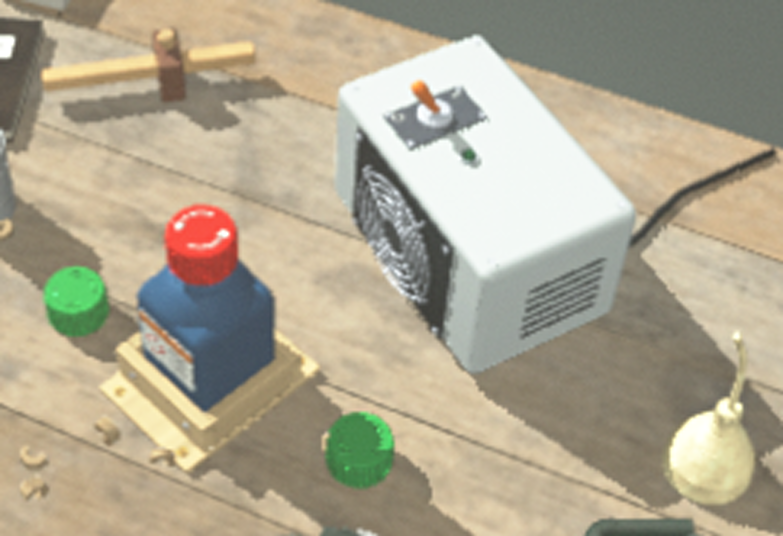

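View pics/crop_t.png

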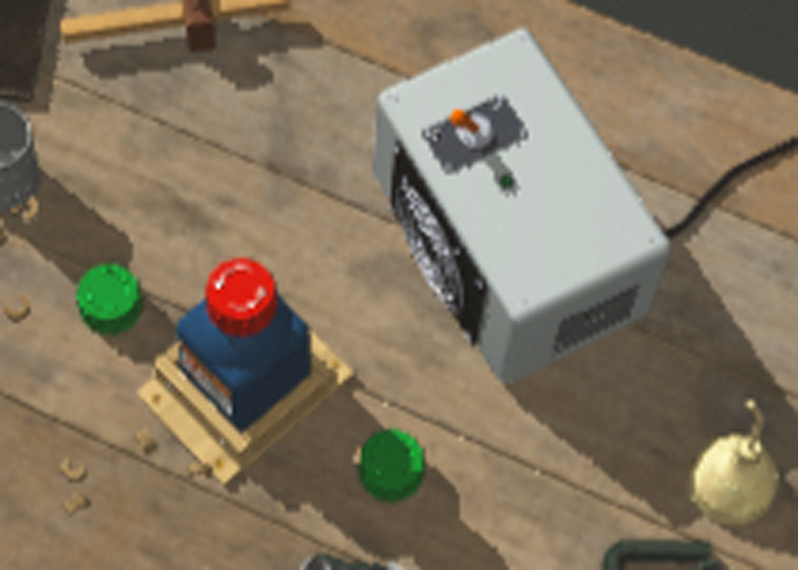

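The cap candidates in the scene picture are the red one on the blue bottle (298,246), a green one at (256,263) and a green one at (353,313). The crop shows that only the red one has white arrows and sits on the bottle, so that is the cap. The toggle is the orange bat at about (375,192) in scene and about (371,201) in top. It leans toward the fan side, so it is off. Next I'll fit the poses.

```bash
cat > h.py <<'E'
import numpy as np, cv2
from scipy.optimize import minimize, least_squares
def K(c):
    f=240/np.tan(np.radians(c["fovy"])/2); return np.array([[f,0,c["cx"]],[0,f,c["cy"]],[0,0,1.]])
def proj(c,X):
    p,_=cv2.projectPoints(np.asarray(X,float).reshape(-1,1,3),cv2.Rodrigues(c["R"])[0],np.asarray(c["t"],float),K(c),np.asarray(c["D"],float)); return p[:,0]
S=4
def sil(c,X):
    p=proj(c,X); h=cv2.convexHull(((p+0.5)*S-0.5).astype(np.float32))
    m=np.zeros((480*S,640*S),np.uint8); cv2.fillConvexPoly(m,np.round(h*16).astype(np.int32),1,shift=4); return m
def up(m): return cv2.resize(m.astype(np.uint8),None,fx=S,fy=S,interpolation=cv2.INTER_NEAREST)
def iou(a,b): return (a&b).sum()/max(1,(a|b).sum())
def rot(x,y,yaw,P):
    c,s=np.cos(yaw),np.sin(yaw); P=np.asarray(P,float)
    return np.c_[x+c*P[:,0]-s*P[:,1],y+s*P[:,0]+c*P[:,1],P[:,2]]
def box(a,b,z0,z1): return [[i*a/2,j*b/2,z] for i in(-1,1) for j in(-1,1) for z in(z0,z1)]
def cyl(r,z0,z1): 
    t=np.linspace(0,2*np.pi,48,endpoint=False); return np.vstack([np.c_[r*np.cos(t),r*np.sin(t),0*t+z] for z in(z0,z1)])
def ray(c,px):
    q=cv2.undistortPoints(np.array([[px]],float),K(c),np.asarray(c["D"],float))[0,0]
    return -c["R"].T@c["t"], c["R"].T@np.array([q[0],q[1],1])
def at_z(c,px,z):
    o,d=ray(c,px); return o+d*(z-o[2])/d[2]
def tri(cs,pxs):
    A=np.zeros((3,3));b=np.zeros(3)
    for c,p in zip(cs,pxs):
        o,d=ray(c,p); d/=np.linalg.norm(d); M=np.eye(3)-np.outer(d,d); A+=M;b+=M@o
    return np.linalg.solve(A,b)
def color(c,which):
    h=cv2.cvtColor(c["img"],cv2.COLOR_RGB2HSV).astype(int); H,Sx,V=h[...,0],h[...,1],h[...,2]
    if which=="red": return ((H<5)|(H>172))&(Sx>170)&(V>90)
    if which=="orange": return (H>=5)&(H<=15)&(Sx>190)&(V>120)
def blob(m,near,rad):
    n,l,st,ce=cv2.connectedComponentsWithStats(m.astype(np.uint8),connectivity=8)
    k=[i for i in range(1,n) if np.hypot(*(ce[i]-near))<rad]
    return np.isin(l,k)
E
cat > fit.py <<'E'
from station import env, capture, regions_of
from h import *
import pickle
cs={n:capture(n) for n in("scene","top")}
reg={}
for n,c in cs.items():
    for k in("extractor","well","bottle"): reg[n,k]=regions_of(k,c)
pickle.dump((cs,reg),open("f.pkl","wb"))
E
python3 fit.py
cat > fit2.py <<'E'
import pickle
from h import *
cs,reg=pickle.load(open("f.pkl","rb"))
# cap
near={"scene":(298,246),"top":(313,247)}
M={}
for n in cs:
    M[n]=blob(color(cs[n],"red"),near[n],15); 
    M[n]=cv2.morphologyEx(M[n].astype(np.uint8),cv2.MORPH_CLOSE,np.ones((7,7)))
    print(n,"red px",M[n].sum())
z0=.166
x0=at_z(cs["scene"],near["scene"],.183)
def fit(f,x0,step):
    sim=np.vstack([x0]+[np.array(x0)+np.eye(len(x0))[i]*step[i] for i in range(len(x0))])
    return minimize(f,x0,method="Nelder-Mead",options=dict(initial_simplex=sim,xatol=2e-4,fatol=1e-4))
for use in(["scene"],["top"],["scene","top"]):
    r=fit(lambda p:-sum(iou(sil(cs[n],rot(p[0],p[1],0,cyl(.0268,z0,z0+.034))),up(M[n])) for n in use),x0[:2],[.01,.01]); print("cap",use,r.x,r.fun)
r=fit(lambda p:-sum(iou(sil(cs[n],rot(p[0],p[1],0,cyl(.0268,p[2],p[2]+.034))),up(M[n])) for n in cs),[*r.x,z0],[.01,.01,.01]); print("cap3",r.x,r.fun)
near={"scene":(396,232),"top":(390,222)}
E={n:min(reg[n,"extractor"],key=lambda q:np.hypot(*(np.array(q["pixel"])-near[n])))["mask"] for n in cs}
x0=at_z(cs["scene"],(390,225),.12)
for use in(["scene"],["top"],["scene","top"]):
    best=None
    for yaw in np.radians([-60,-30,0,30]):
        r=fit(lambda p:-sum(iou(sil(cs[n],rot(*p,box(.15,.24,0,.15))),up(E[n])) for n in use),[*x0[:2],yaw],[.02,.02,.2])
        if best is None or r.fun<best.fun: best=r
    print("extr",use,best.x,best.fun)
ex=best.x
for n in cs: 
    near={"scene":(376,193),"top":(371,202)}[n]
    O=blob(color(cs[n],"orange"),near,12); ys,xs=np.nonzero(O); print(n,"orange",len(xs),xs.min(),xs.max(),ys.min(),ys.max(),xs.mean(),ys.mean())
E
python3 fit2.py
```

```text
scene red px 467
top red px 295
cap ['scene'] [0.4803936  0.02455716] -0.7568881685575365
cap ['top'] [0.48191199 0.02156531] -0.8933865450399088
cap ['scene', 'top'] [0.48180958 0.02171155] -1.6406911930698351
cap3 [0.49234558 0.02794117 0.1439376 ] -1.6795302006265982
extr ['scene'] [ 0.70174967 -0.12133514 -0.69817259] -0.9163874748002147
extr ['top'] [ 0.70059547 -0.12538023 -0.66646899] -0.9152180695077058
extr ['scene', 'top'] [ 0.70089223 -0.1243017  -0.66873814] -1.826094252092177Traceback (most recent call last):
  File "fit2.py", line 31, in <module>
    O=blob(color(cs[n],"orange"),near,12); ys,xs=np.nonzero(O); print(n,"orange",len(xs),xs.min(),xs.max(),ys.min(),ys.max(),xs.mean(),ys.mean())
                                                                                         ~~~~~~^^
    return umr_minimum(a, axis, None, out, keepdims, initial, where)
ValueError: zero-size array to reduction operation minimum which has no identity
```

```bash
cat > ov.py <<'E'
import pickle
from h import *
cs,reg=pickle.load(open("f.pkl","rb"))
cap=(.4818,.0217); ex=(.7009,-.1243,-.6687)
rows=[]
for n,c in cs.items():
    im=cv2.resize(c["img"][:,:,::-1],None,fx=S,fy=S,interpolation=cv2.INTER_NEAREST)
    for P,col in((rot(*cap,0,cyl(.027,.166,.2)),(255,255,0)),(rot(*ex,box(.15,.24,0,.15)),(255,0,255)),(rot(*ex,box(.15,.24,.15,.15)),(255,0,255))):
        cn,_=cv2.findContours(sil(c,P),cv2.RETR_EXTERNAL,cv2.CHAIN_APPROX_NONE); cv2.drawContours(im,cn,-1,col,1)
    u,v={"scene":(260,165),"top":(275,170)}[n]
    rows.append(im[v*S:(v+140)*S,u*S:(u+195)*S])
    hsv=cv2.cvtColor(c["img"],cv2.COLOR_RGB2HSV); a,b={"scene":(374,191),"top":(371,201)}[n]
    print(n); print(hsv[b-5:b+5,a-4:a+5].tolist()) if n=="scene" else None
    cv2.imwrite(f"pics/ov_{n}.png",rows[-1])
E
python3 ov.py
```

```text
scene
[[[75, 4, 248], [75, 4, 248], [84, 5, 249], [78, 5, 249], [78, 5, 249], [78, 5, 249], [84, 5, 249], [83, 4, 248], [72, 5, 248]], [[78, 5, 249], [84, 5, 249], [70, 3, 249], [18, 23, 250], [17, 48, 250], [18, 31, 246], [60, 3, 247], [84, 5, 249], [78, 5, 249]], [[78, 5, 249], [27, 10, 247], [17, 50, 254], [20, 106, 255], [16, 147, 254], [14, 128, 246], [15, 46, 231], [78, 5, 246], [84, 5, 249]], [[78, 5, 249], [19, 37, 248], [17, 128, 255], [17, 165, 255], [14, 178, 253], [12, 181, 237], [11, 129, 206], [23, 27, 224], [78, 5, 248]], [[78, 5, 250], [19, 44, 246], [14, 145, 248], [13, 181, 248], [12, 180, 237], [11, 178, 221], [11, 165, 187], [12, 85, 188], [75, 6, 244]], [[78, 5, 249], [34, 7, 245], [11, 92, 230], [11, 172, 216], [11, 173, 209], [11, 168, 194], [11, 166, 180], [11, 130, 174], [21, 30, 224]], [[78, 5, 249], [80, 6, 251], [17, 36, 221], [11, 118, 186], [11, 161, 176], [11, 163, 175], [11, 164, 174], [11, 156, 172], [12, 88, 186]], [[78, 5, 249], [78, 5, 250], [65, 6, 245], [16, 41, 205], [11, 112, 171], [11, 154, 167], [11, 162, 168], [12, 164, 170], [11, 142, 172]], [[75, 4, 250], [78, 5, 251], [77, 7, 252], [47, 10, 223], [14, 56, 172], [12, 128, 159], [11, 158, 165], [11, 163, 169], [11, 162, 168]], [[75, 4, 251], [75, 9, 238], [79, 13, 212], [97, 13, 175], [17, 12, 148], [11, 52, 166], [10, 113, 162], [11, 156, 165], [11, 167, 169]]]
top
```

View pics/ov_scene.png

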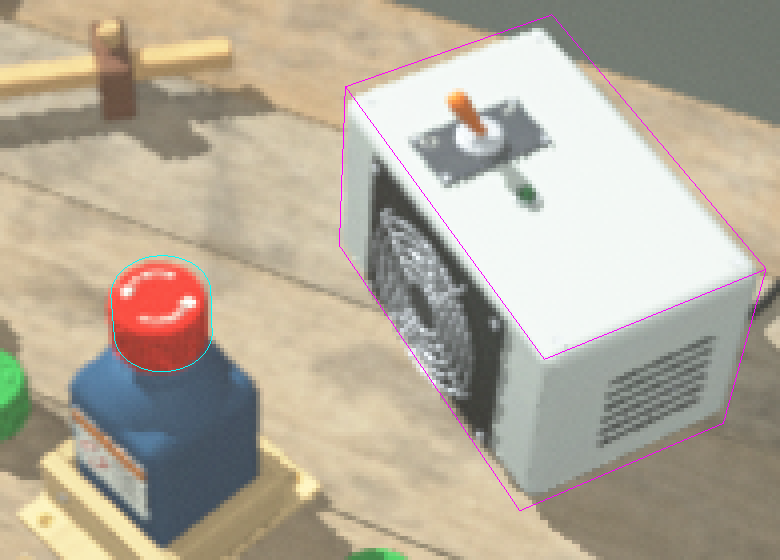

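View pics/ov_top.png

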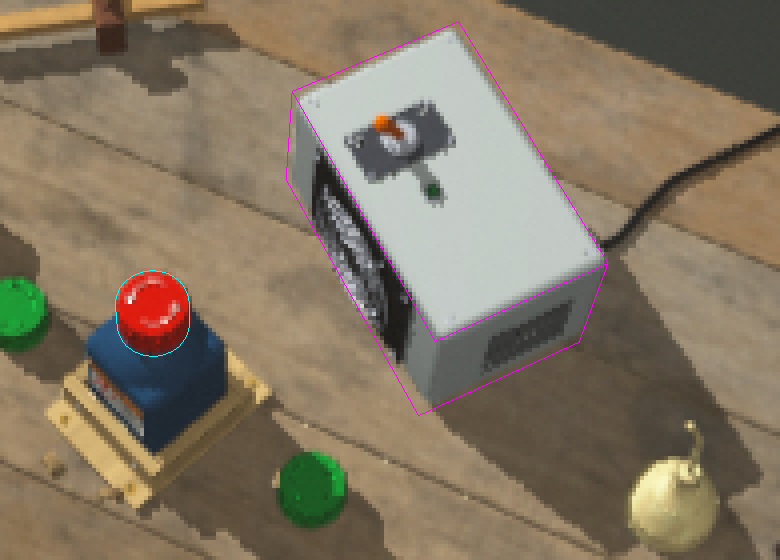

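```bash
cat > fit3.py <<'E'
import pickle
from h import *
cs,reg=pickle.load(open("f.pkl","rb"))
def rbox(a,b,z0,z1,r):
    t=np.linspace(0,2*np.pi,64,endpoint=False); c=np.c_[np.cos(t),np.sin(t)]
    xy=c*r+np.sign(c+1e-9)*np.array([a/2-r,b/2-r]); return np.vstack([np.c_[xy,0*t+z0],np.c_[xy,0*t+z1-.004],np.c_[xy*(1-.006/np.abs(xy).max()),0*t+z1]])
def fit(f,x0,step):
    sim=np.vstack([x0]+[np.array(x0)+np.eye(len(x0))[i]*step[i] for i in range(len(x0))])
    return minimize(f,x0,method="Nelder-Mead",options=dict(initial_simplex=sim,xatol=2e-4,fatol=1e-4))
near={"scene":(396,232),"top":(390,222)}
E={n:min(reg[n,"extractor"],key=lambda q:np.hypot(*(np.array(q["pixel"])-near[n])))["mask"] for n in cs}
for use in(["scene"],["top"],["scene","top"]):
    r=fit(lambda p:-sum(iou(sil(cs[n],rot(*p[:3],rbox(.15,.24,0,.15,.012))),up(E[n])) for n in use),[.7,-.124,-.67],[.01,.01,.1]); print("extr",use,r.x,r.fun)
ex=r.x
pk={"tip":{"scene":(374.0,188.6),"top":(369.7,200.0)},"base":{"scene":(380.2,198.0),"top":(375.4,205.2)}}
for k,v in pk.items():
    X=tri([cs["scene"],cs["top"]],[v["scene"],v["top"]]); z={"tip":.194,"base":.16}[k]
    print(k,"tri",X,[at_z(cs[n],v[n],z) for n in cs])
# top-face corners from pictures (ov px)
off={"scene":(260,165),"top":(275,170)}
cor={"scene":[(352,98),(540,30),(752,272),(541,356)],"top":[(301,100),(455,29),(604,262),(437,337)]}
for n in cs:
    q=[at_z(cs[n],((u+.5)/4-.5+off[n][0],(v+.5)/4-.5+off[n][1]),.148) for u,v in cor[n]]; q=np.array(q)[:,:2]
    print(n,np.round(q,4).tolist(),"c",q.mean(0),"sides",[round(float(np.linalg.norm(q[i]-q[i-1])),3) for i in range(4)])
    d1=q[3]-q[0]; d2=q[2]-q[1]; print("yaw from long edges",[np.arctan2(d[1],d[0])+np.pi/2 for d in(d1,d2)])
near={"scene":(300,272),"top":(314,262)}
# well: foot 150x112
W={n:min(reg[n,"well"],key=lambda q:-q["p"])["mask"] for n in cs}
B={n:min(reg[n,"bottle"],key=lambda q:-q["p"])["mask"] for n in cs}
def wb(p,n): return sil(cs[n],rot(*p,box(.084,.084,.008,.130)))|sil(cs[n],rot(*p,box(.15,.112,0,.012)))|sil(cs[n],rot(*p,box(.11,.11,0,.045)))|sil(cs[n],rot(*p,cyl(.0265,.130,.2)))
Red={n:blob(color(cs[n],"red"),{"scene":(298,246),"top":(313,247)}[n],15) for n in cs}
for y0 in(-.7,.1,-1.5):
    r=fit(lambda p:-sum(iou(wb(p,n),up(W[n]|B[n]|Red[n])) for n in cs),[.482,.022,y0],[.01,.01,.1]); print("well/bottle",r.x,r.fun)
E
python3 fit3.py
```

```text
extr ['scene'] [ 0.70141262 -0.12372845 -0.61659438] -0.9337679809582945
extr ['top'] [ 0.70005536 -0.12802148 -0.62729865] -0.9309476575614223
extr ['scene', 'top'] [ 0.70071938 -0.12523672 -0.63820468] -1.8561286484269468
tip tri [ 0.69887616 -0.0642583   0.19173907] [array([ 0.69636362, -0.06415736,  0.194     ]), array([ 0.69796442, -0.0654641 ,  0.194     ])]
base tri [ 0.70621112 -0.08123125  0.16053565] [array([ 0.70586425, -0.07889349,  0.16      ]), array([ 0.70731677, -0.08334292,  0.16      ])]
scene [[0.7108, 0.0089], [0.8193, -0.0746], [0.6813, -0.2584], [0.5704, -0.1693]] c [ 0.69543007 -0.12333669] sides [0.227, 0.137, 0.23, 0.142]
yaw from long edges [np.float64(-0.6673759384179068), np.float64(-0.6440352680936043)]
top [[0.7132, 0.0066], [0.8274, -0.0771], [0.6858, -0.2622], [0.572, -0.172]] c [ 0.69958584 -0.12617088] sides [0.228, 0.142, 0.233, 0.145]
yaw from long edges [np.float64(-0.668857353684615), np.float64(-0.6532169868349067)]
well/bottle [ 0.48038858  0.02031194 -0.36973921] -1.7411170353845131
well/bottle [ 0.4806895   0.02097154 -0.37737706] -1.7398403897918384
well/bottle [ 0.47361909  0.02169774 -1.56366705] -1.540097225363404
```

```bash
cat > fit4.py <<'E'
import pickle
from h import *
cs,reg=pickle.load(open("f.pkl","rb"))
print("shelf L",tri([cs["scene"],cs["top"]],[(174,29),(203,46)]),"box corner",tri([cs["scene"],cs["top"]],[(404,65),(398,103)]))
yaw=-.655; ex=np.array([np.cos(yaw),np.sin(yaw),0])
def om(c):
    h=cv2.cvtColor(c["img"],cv2.COLOR_RGB2HSV).astype(int); return (h[...,0]>=7)&(h[...,0]<=20)&(h[...,1]>90)
O={n:blob(om(cs[n]),{"scene":(376,194),"top":(371,202)}[n],6) for n in cs}
print({n:int(O[n].sum()) for n in O})
def handle(p,th=-.5):
    P=np.array([p[0],p[1],.159]); a=ex*np.sin(th)+np.array([0,0,np.cos(th)]); out=[]
    b=ex*np.cos(th)-np.array([0,0,np.sin(th)]); l=np.array([-ex[1],ex[0],0])
    for s,r in((.010,.005),(.036,.0075),(.042,.006),(.046,.003)):
        for t in np.linspace(0,2*np.pi,16): out.append(P+a*s+r*(np.cos(t)*b+np.sin(t)*l))
    return np.array(out)
for use in(["scene"],["top"],["scene","top"]):
    r=minimize(lambda p:-sum(iou(sil(cs[n],handle(p)),up(O[n])) for n in use),[.711,-.08],method="Nelder-Mead",options=dict(initial_simplex=[[.711,-.08],[.72,-.08],[.711,-.07]],xatol=2e-4)); print(use,r.x,r.fun)
for n,c in cs.items():
    im=cv2.resize(c["img"][:,:,::-1],None,fx=S,fy=S,interpolation=cv2.INTER_NEAREST)
    for th,col in((-.5,(255,0,255)),(.5,(0,200,0))):
        cn,_=cv2.findContours(sil(c,handle(r.x,th)),cv2.RETR_EXTERNAL,cv2.CHAIN_APPROX_NONE); cv2.drawContours(im,cn,-1,col,1)
    u,v={"scene":(345,175),"top":(340,180)}[n]; im=im[v*S:(v+48)*S,u*S:(u+60)*S]
    cv2.imwrite(f"pics/tg_{n}.png",cv2.resize(im,None,fx=2,fy=2))
a=cv2.imread("pics/tg_scene.png"); b=cv2.imread("pics/tg_top.png"); cv2.imwrite("pics/tg.png",cv2.resize(np.hstack([a,b]),(800,320)))
E
python3 fit4.py
```

```text
shelf L [0.87071006 0.59945064 0.3747897 ] box corner [ 0.91806459 -0.03946772  0.39651022]
{'scene': 46, 'top': 27}
['scene'] [ 0.70706517 -0.07777373] -0.729145211122554
['top'] [ 0.71244468 -0.07830102] -0.7320754716981132
['scene', 'top'] [ 0.71118508 -0.07784297] -1.2750812563991563
```

View pics/tg.png

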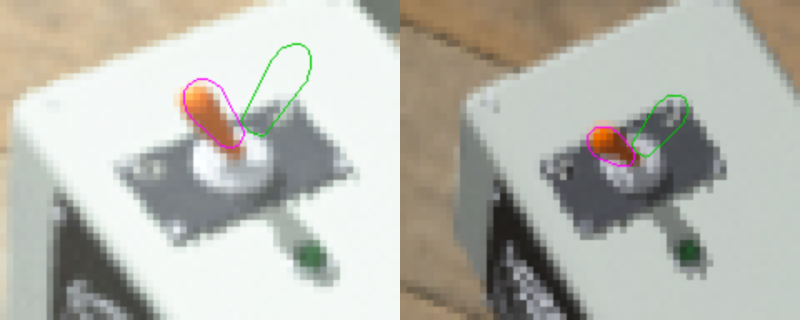

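```bash
cat >> h.py <<'E'
from scipy.spatial.transform import Rotation
def down(a):
    "tool pointing down, tool x axis at world angle a"
    x=np.array([np.cos(a),np.sin(a),0]); z=np.array([0,0,-1.]); y=np.cross(z,x)
    q=Rotation.from_matrix(np.c_[x,y,z]).as_quat(); return np.array([q[3],q[0],q[1],q[2]])
E
python3 - <<'E'
from station import env
from h import *
yaw=-.655; ex=np.array([np.cos(yaw),np.sin(yaw),0]); P=np.array([.709,-.080,0])
for a in(yaw,yaw+np.pi):
    for s,z in((-.062,.30),(-.062,.178),(-.008,.178)):
        q=env.ik(P+ex*s+[0,0,z],down(a)); print(a,s,z,None if q is None else np.round(q,2))
for a in np.radians([-150,-120,-90,-60,-30,0,30,60,90,120,150]):
    q=env.ik([.4818,.0217,.164],down(a)); print("cap",round(np.degrees(a)),None if q is None else np.round(q,2))
E
```

```text
-0.655 -0.062 0.3 [-0.23  0.51  1.24 -0.    1.39  1.99]
-0.655 -0.062 0.178 [-0.23  0.62  1.38 -0.    1.14  1.99]
-0.655 -0.008 0.178 [-0.26  0.69  1.25 -0.    1.21  1.96]
2.486592653589793 -0.062 0.3 [-0.23  0.51  1.24 -0.    1.39 -1.15]
2.486592653589793 -0.062 0.178 [-0.23  0.62  1.38 -0.    1.14 -1.15]
2.486592653589793 -0.008 0.178 [-0.26  0.69  1.25 -0.    1.21 -1.18]
cap -150 [-0.19  0.43  1.84 -0.    0.87 -2.28]
cap -120 [-0.19  0.43  1.84 -0.    0.87 -2.81]
cap -90 None
cap -60 [-0.19  0.43  1.84 -0.    0.87  2.43]
cap -30 [-0.19  0.43  1.84 -0.    0.87  1.91]
cap 0 [-0.19  0.43  1.84 -0.    0.87  1.38]
cap 30 [-0.19  0.43  1.84 -0.    0.87  0.86]
cap 60 [-0.19  0.43  1.84 -0.    0.87  0.34]
cap 90 [-0.19  0.43  1.84 -0.    0.87 -0.19]
cap 120 [-0.19  0.43  1.84 -0.    0.87 -0.71]
cap 150 [-0.19  0.43  1.84 -0.    0.87 -1.23]
```

Run:
```python
from station import env
from h import *
yaw=-.655; ex=np.array([np.cos(yaw),np.sin(yaw),0]); P=np.array([.709,-.080,0]); a=yaw+np.pi
env.command_gripper(0.0)
env.movel([0.177,0.599,0.30],v=.2)
env.move_to(P+ex*-.062+[0,0,.30],down(a))
g=env.movel(P+ex*-.062+[0,0,.180],v=.15,guard=10); s=env.get_state(); print("down",g,s["position"],s["ft_force"])
g=env.movel(P+ex*-.008+[0,0,.180],v=.05,guard=9); s=env.get_state(); print("push",g,(s["position"]-P)@ex,s["position"],s["ft_force"],s["clock"])
```

```text
down False [ 0.66066871 -0.04233586  0.18098788] [ 0.20952155 -0.49220806 -0.04835431]
push False -0.008073288946970028 [ 0.70251767 -0.075186    0.17989742] [0.68972757 0.15115016 0.3484559 ] 8.3667
```

Run:
```python
from station import env, capture
from h import *
yaw=-.655; ex=np.array([np.cos(yaw),np.sin(yaw),0]); P=np.array([.709,-.080,0])
env.movel(P+ex*-.04+[0,0,.185],v=.15); env.movel(P+ex*-.06+[0,0,.29],v=.2)
env.command_gripper(1.0)
env.move_to([.4818,.0217,.26],down(np.radians(50)))
print(env.get_state()["position"],env.get_state()["clock"])
import pickle
cs={n:capture(n) for n in("scene","top")}; pickle.dump(cs,open("g.pkl","wb"))
o=[]
for n,(u,v) in(("scene",(255,150)),("top",(270,160))):
    o.append(cv2.resize(np.ascontiguousarray(cs[n]["img"][v:v+160,u:u+160,::-1]),(400,400),interpolation=cv2.INTER_CUBIC))
cv2.imwrite("pics/hover.png",np.hstack(o))
```

```text
[0.48245188 0.02150663 0.26025276] 12.4083
```

View pics/hover.png

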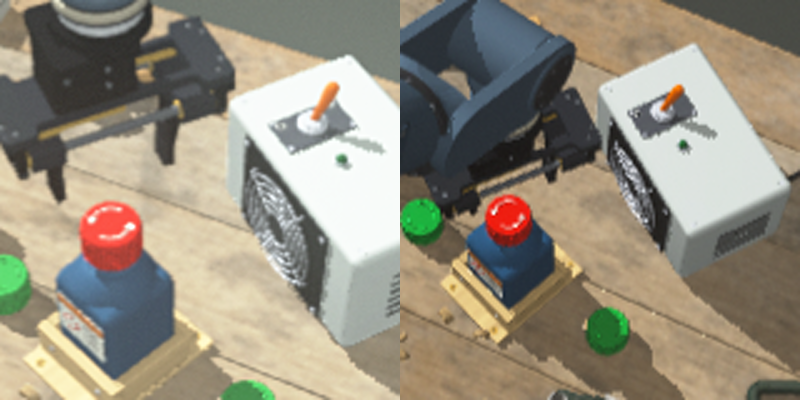

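The toggle now leans away from the fan side: its tip is at about scene (387,184), up-right of the boss, so it is on. The open gripper hovers over the red cap at scene (299,244). I'll check the hover alignment by projecting the fingertips.

Run:
```python
import pickle
from h import *
cs=pickle.load(open("g.pkl","rb"))
p=np.array([.48245,.02151,.26025]); y=np.array([np.cos(np.radians(-40)),np.sin(np.radians(-40)),0])
o=[]
for n,(u,v) in(("scene",(255,150)),("top",(270,160))):
    c=cs[n]; im=cv2.resize(np.ascontiguousarray(c["img"][v:v+130,u:u+130,::-1]),(400,400),interpolation=cv2.INTER_CUBIC); k=400/130
    for X in(p-y*.0435,p+y*.0435):
        q=(proj(c,[X])[0]-[u,v]+.5)*k; cv2.circle(im,tuple(int(i) for i in q),3,(255,255,0),-1)
    q=(proj(c,rot(.4818,.0217,0,cyl(.027,.166,.2)))-[u,v]+.5)*k
    for i in(0,48): cv2.polylines(im,[q[i:i+48].astype(int)],True,(255,255,0),1)
    o.append(im)
cv2.imwrite("pics/hover2.png",np.hstack(o))
```

```text
(no output)
```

View pics/hover2.png

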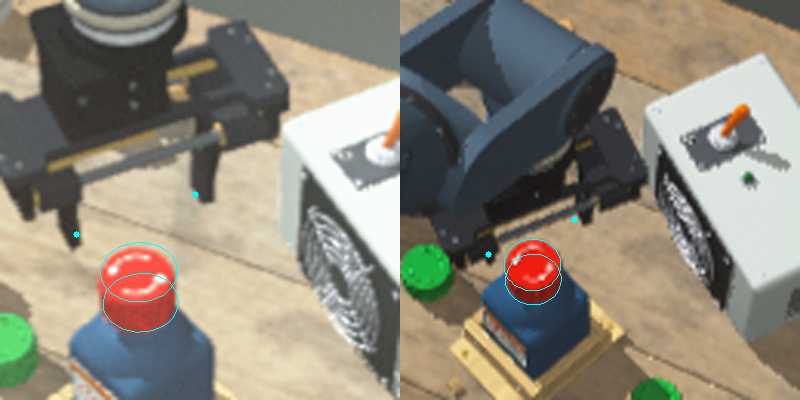

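Run:
```python
from station import env
from h import *
def st(t):
    s=env.get_state(); print(t,np.round(s["position"],4),"F",np.round(s["ft_force"],2),"T",np.round(s["ft_torque"],2),"w",round(s["grip_width"]*87,2),"t",round(s["clock"],2)); return s
R=down(np.radians(50)); C=[.4818,.0217]
g=env.movel([*C,.165],v=.1,guard=8); print(g); env.wait(.2); st("down")
if not g:
    env.command_gripper(0.0,squeeze=5); env.wait(.3); s=st("light")
    y=np.array([np.cos(np.radians(-40)),np.sin(np.radians(-40)),0]); print("Fy",s["ft_force"]@y,"Fx",s["ft_force"]@np.array([y[1],-y[0],0]))
```

```text
False
down [0.4822 0.0216 0.1656] F [-0.15  0.55 -0.15] T [-0.12  0.13  0.03] w 87.34 t 13.81
light [0.4814 0.022  0.165 ] F [-2.28  3.77  3.28] T [0.58 0.58 0.01] w 54.21 t 14.77
Fy -4.167717823389245 Fx -1.4262764392641256
```

```bash
cat >> h.py <<'E'
def st(env,t,a=None):
    s=env.get_state(); print(t,np.round(s["position"],4),"F",np.round(s["ft_force"],2),"T",np.round(s["ft_torque"],2),"w",round(s["grip_width"]*87,2),"t",round(s["clock"],2))
    return s
E
python3 - <<'E'
from station import env
from h import *
y=np.array([np.cos(np.radians(-40)),np.sin(np.radians(-40)),0]); c=np.array([.4818,.0217,.165])
for i in range(4):
    c=c-y*.001; env.movel(c,v=.02); env.wait(.1); s=st(env,f"-{i+1}mm"); f=s["ft_force"]@y; print("  Fy",f)
    if f>-.8: break
E
```

```text
-1mm [0.4809 0.0223 0.1649] F [-1.97  2.21  0.55] T [0.44 0.61 0.03] w 54.24 t 15.12
  Fy -2.9301239027712307
-2mm [0.4804 0.0227 0.1648] F [-1.29  1.46 -3.65] T [0.11 0.32 0.05] w 54.73 t 15.47
  Fy -1.9299342771519712
-3mm [0.4797 0.0233 0.1648] F [-0.74 -1.18 -4.56] T [-0.39  0.22  0.02] w 54.24 t 15.82
  Fy 0.1927126089420043
```

Run:
```python
from station import env
from h import *
a=np.radians(140); y=np.array([np.cos(a-np.pi/2),np.sin(a-np.pi/2),0]); c=np.array([.4795,.0235,.165])
env.command_gripper(1.0); env.move_to(c,down(a)); st(env,"open")
env.command_gripper(0.0,squeeze=5); env.wait(.2)
for i in range(5):
    s=st(env,i); f=s["ft_force"]@y; print("  Fy",f)
    if abs(f)<.8: break
    c=c+y*.001*np.sign(f); env.movel(c,v=.02); env.wait(.1)
print(c)
```

```text
open [0.4795 0.0235 0.165 ] F [-0.75 -0.3  -0.8 ] T [-0.09  0.05  0.03] w 86.96 t 18.06
0 [0.4795 0.0235 0.165 ] F [-1.87 -0.61 -0.19] T [-0.08 -0.02  0.03] w 54.65 t 18.92
  Fy -1.671815550903304
1 [0.4793 0.023  0.1651] F [1.31 2.4  0.15] T [ 0.37 -0.2  -0.01] w 54.57 t 19.27
  Fy 2.6773981039988777
2 [0.4794 0.0234 0.165 ] F [1.22 0.94 0.61] T [ 0.07 -0.09  0.09] w 54.65 t 19.62
  Fy 1.5021842871731417
3 [0.4797 0.0239 0.165 ] F [-1.06 -1.5   2.46] T [-0.46  0.31 -0.04] w 54.37 t 19.97
  Fy -1.8300319203295
4 [0.4795 0.0235 0.165 ] F [-0.2  -1.33  0.81] T [-0.24  0.17 -0.03] w 54.28 t 20.32
  Fy -1.1480197827438634
[0.47885721 0.02273396 0.165     ]
```

Run:
```python
from station import env
from h import *
c=np.array([.4793,.0232,.165])
env.movel(c,v=.02); env.command_gripper(0.0,squeeze=50); env.wait(.2); st(env,"grip")
for z in(.163,.161,.160,.159):
    g=env.movel([c[0],c[1],z],v=.03,guard=25); env.wait(.1); s=st(env,z); 
    if g or s["ft_force"][2]>22: print("stop",g);break
```

```text
grip [0.4794 0.0232 0.1651] F [1.99 2.14 0.81] T [ 0.36 -0.2   0.01] w 53.75 t 21.33
0.163 [0.4795 0.0233 0.1635] F [-0.29  2.86  5.97] T [0.47 0.02 0.01] w 53.55 t 21.68
0.161 [0.4795 0.0233 0.1617] F [-0.1   2.52  7.45] T [0.44 0.05 0.  ] w 53.31 t 22.03
0.16 [0.4795 0.0233 0.1608] F [0.1  3.61 8.31] T [ 0.42  0.06 -0.  ] w 53.37 t 22.38
0.159 [0.4795 0.0233 0.1599] F [-0.38  2.59  8.52] T [ 0.46  0.14 -0.03] w 53.78 t 22.73
```

Run:
```python
from station import env
from h import *
c=np.array([.4793,.0232,.158])
env.movel(c,v=.03,guard=20); env.wait(.1); st(env,"stop")
s0=140
for d in(10,20,30,40,50,57):
    env.move_to(c,down(np.radians(140+d))); s=st(env,d)
    if abs(s["ft_torque"][2])>2.5: print("torque"); break
```

```text
stop [0.4795 0.0233 0.1594] F [-1.75  3.02 12.88] T [ 0.48  0.27 -0.04] w 53.45 t 23.08
10 [0.48   0.0227 0.1594] F [-1.21  1.15 11.82] T [0.2  0.16 0.15] w 53.67 t 23.38
20 [0.48   0.0227 0.1594] F [-1.32  1.66 10.97] T [0.17 0.21 0.08] w 53.24 t 23.67
30 [0.48   0.0227 0.1594] F [-0.4   1.48 11.07] T [0.2  0.14 0.1 ] w 53.81 t 23.96
40 [0.4801 0.0227 0.1594] F [-0.81  1.41 11.5 ] T [0.25 0.12 0.12] w 53.27 t 24.25
50 [0.4801 0.0227 0.1594] F [-1.54  2.   10.89] T [0.27 0.18 0.04] w 53.55 t 24.54
57 [0.4801 0.0227 0.1594] F [-0.83  1.28 11.38] T [0.2  0.19 0.08] w 53.55 t 24.79
```

Run:
```python
from station import env
from h import *
c=np.array([.4793,.0232,.158])
for d in(60,63,66,68,70):
    env.move_to(c,down(np.radians(140+d))); s=st(env,d)
    if s["ft_torque"][2]<-.35 or abs(s["ft_torque"][2])>.4: print("torque"); break
```

```text
60 [0.4801 0.0227 0.1594] F [-0.42  0.98  9.69] T [0.3  0.26 0.04] w 53.51 t 25.04
63 [0.4798 0.0229 0.1593] F [-0.68  1.82 11.8 ] T [0.41 0.26 0.05] w 53.59 t 25.29
66 [0.4795 0.0231 0.1594] F [-1.76  1.85 12.02] T [ 0.46  0.4  -0.19] w 53.45 t 25.54
68 [0.4794 0.0232 0.1594] F [-1.98  2.79 12.87] T [ 0.37  0.31 -0.6 ] w 53.57 t 25.79
torque
```

The torque rose at about 66–68°, so the cap turned with the gripper and reached its stop. I'll back off slightly and lift in small steps.

Run:
```python
from station import env
from h import *
c=np.array([.4796,.0230,.158]); R=down(np.radians(140+64))
env.move_to(c,R)
for z in(.161,.164,.167,.170,.174,.179,.184):
    env.movel([c[0],c[1],z],v=.04); s=st(env,z)
    if s["ft_force"][2]<-5: print("PULL"); break
```

```text
0.161 [0.4797 0.0228 0.162 ] F [-1.27  1.53  8.76] T [ 0.36  0.22 -0.12] w 53.09 t 26.29
0.164 [0.4796 0.0228 0.1648] F [-0.22  1.34  6.54] T [ 0.3   0.18 -0.07] w 53.44 t 26.54
0.167 [0.4792 0.0228 0.1672] F [-1.34  1.    4.11] T [ 0.08  0.18 -0.04] w 53.46 t 26.79
0.17 [0.4792 0.0229 0.1697] F [-0.36 -0.2   0.03] T [ 0.07  0.13 -0.02] w 53.4 t 27.04
0.174 [0.4798 0.0229 0.1741] F [-0.34 -0.2   0.41] T [ 0.05  0.08 -0.  ] w 53.2 t 27.29
0.179 [0.4799 0.0229 0.1793] F [ 0.15 -0.29 -0.01] T [ 0.04  0.04 -0.01] w 53.58 t 27.57
0.184 [0.4798 0.023  0.1843] F [ 0.1  -0.37 -0.77] T [0.05 0.03 0.03] w 53.38 t 27.84
```

Run:
```python
from station import env, capture
from h import *
env.movel([.4796,.0230,.226],v=.08); env.wait(.4); st(env,"up")
o=[]
for n,(u,v) in(("scene",(255,150)),("top",(270,160))):
    c=capture(n); im=cv2.resize(np.ascontiguousarray(c["img"][v:v+150,u:u+150,::-1]),(400,400),interpolation=cv2.INTER_CUBIC); k=400/150
    for z in(.227,.1845):
        q=(proj(c,rot(.4796,.023,0,cyl(.027 if z>.2 else .0195,z,z)))[:48]-[u,v]+.5)*k; cv2.polylines(im,[q.astype(int)],True,(255,255,0),1)
    o.append(im)
cv2.imwrite("pics/end.png",np.hstack(o))
```

```text
up [0.4795 0.023  0.2257] F [-0.12 -0.11 -0.94] T [ 0.03  0.09 -0.02] w 53.38 t 28.92
```

View pics/end.png

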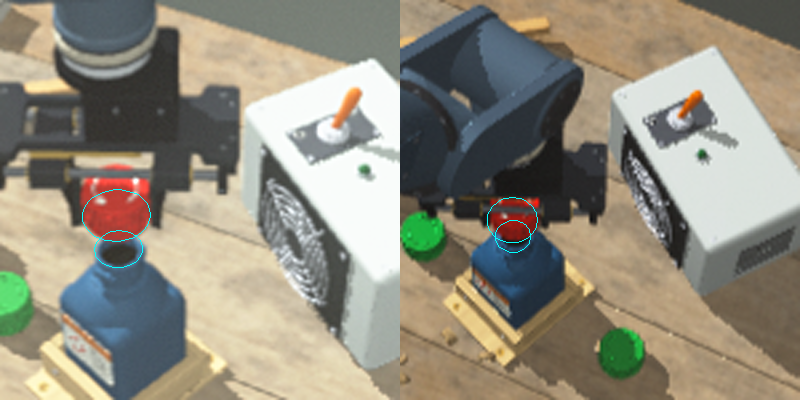

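The picture shows the red cap level between the fingers at about scene (298,227). The open dark neck is below it at about scene (299,244), the bottle is in its well, and the toggle is still on. I'm handing the job in.

Run:
```python
from station import env
from h import *
env.job_done(); st(env,"end")
```

```text
the job is handed in; nothing more can be done
the job is handed in; nothing more can be done
```

The extractor is on, the cap is off the bottle and held above the open neck, and I handed the job in at about 29 s of the 48 s. No verdict is reported.

- **Toggle:** I pushed it over with the shut fingers. Later pictures show it leaning away from the fan side, including the last one taken with the cap held.
- **Cap:** I centred the grip on the red cap by feel in two directions, because my first camera estimate was about 2–3 mm off. Then I gripped it at 50 N and pushed down about 5.5 mm, with the force rising from about 6 N to 12.9 N at the bottom. I turned it anticlockwise until the stop showed up as a torque rise at about 66–68°. I backed off to 64° and lifted it off with no sign of pulling the bottle up.
- **Last checks:** The cap's underside is about 42 mm above the rim by the arm's own position. Only a small load, about 1 N, is on the wrist. The last pictures show the cap level over the dark open neck and the bottle upright in its well.
- **Disagreements and gaps:**
  - The extractor's outline fit was about 3 px too large, because its edges are rounded. I used the toggle's own position instead.
  - I didn't re-measure the tin, brush and oil can at the end. The planned paths kept clear of them, and I felt no unexpected contact forces.

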